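Trip test and restart of the workshop bench supply

TASK

Test the bench's safety switch: press its round test button so that the lever drops, then lift the lever back up until it stays. After that switch the three circuits on again at the key panel under the lamp bar, pressing each key fully home and letting it come up before the next: first the long bar key, then the square key, then the round key. Leave the screwdriver, tape measure and jar where they are.

Things in the scene. Friction and masses are not known exactly. Their poses are not given: they have to be found in the camera images.
- safety_switch: grey wedge-shaped housing, 220 mm wide, 200 mm deep, 30 mm high in front and 145 mm at the back, its panel sloping 30 degrees down towards its front (-x, roughly towards the robot); fixed. Origin at the centre of its underside, z up. It carries the test button on the right (y = -55 mm) and the lever on the left (y = +55 mm)
- test_top (a point): centre of the top face of the round test button, 48 mm across, 12 mm proud of the panel; z points out of the panel along its travel (30 degrees from vertical), x up-slope
- test (a joint): travel of the test button in m: 0 = up, 0.008 = fully pressed; it springs back, fully down takes about 5 N. Pressing it beyond about 5 mm trips the lever
- lever_grip (a point): centre of the lever's black handle (18 mm thick, 26 mm wide along the housing's y, 50 mm long along the lever), 80 mm from the pivot; the handle ends 105 mm from the pivot; below it a steel stem of 12 x 14 mm
- lever_pivot (a point): the lever's hinge axis (along the housing's y), 12 mm below the panel
- lever (a joint): lever angle in rad: 0 = up (on), leaning 0.3 rad past vertical to the back against its stop; it grows as the lever falls to the front; 0.95 = dropped, leaning 0.65 rad (37 degrees) from vertical to the front, well clear of the panel. Its own weight carries it to the nearer end from either side of 0.3
- key_panel: grey wedge housing, 270 mm wide, else shaped like the safety switch, three keys in a row; fixed. Origin: centre of its underside, z up, front -x. Above and just behind the keys a lamp bar runs along y (24 mm deep, 18 mm high, underside 183 mm above the table, front edge at x = -7 mm; posts at y = +-130 mm). It blocks a gripper from straight above: press along the keys' axis
- bar_top (a point): centre of the top face of the long narrow bar key; z points out of the panel along the key's travel, x up-slope. Cap 68 mm up-slope by 24 mm. The cap stands 12 mm proud of the panel. The three keys stand in one row across the key panel, 80 mm apart, in any order.
- bar_key (a joint): travel of that key in m: 0 = up, 0.008 = fully pressed; it springs back, fully down takes about 4.5 N
- bar_flag (a joint): the white indicator tab (12 x 44 mm) just up-slope of that key, in m: 0 = standing out (circuit off); pressing its key home drives it in to about 0.007, where it stays (circuit on)
- square_top (a point): centre of the top face of the square key; z points out of the panel along the key's travel, x up-slope. Cap 50 x 50 mm. The cap stands 12 mm proud of the panel. The three keys stand in one row across the key panel, 80 mm apart, in any order.
- square_key (a joint): travel of that key in m: 0 = up, 0.008 = fully pressed; it springs back, fully down takes about 4.5 N
- square_flag (a joint): the white indicator tab (12 x 44 mm) just up-slope of that key, in m: 0 = standing out (circuit off); pressing its key home drives it in to about 0.007, where it stays (circuit on)
- round_top (a point): centre of the top face of the round key; z points out of the panel along the key's travel, x up-slope. Cap 54 mm across. The cap stands 12 mm proud of the panel. The three keys stand in one row across the key panel, 80 mm apart, in any order.
- round_key (a joint): travel of that key in m: 0 = up, 0.008 = fully pressed; it springs back, fully down takes about 4.5 N
- round_flag (a joint): the white indicator tab (12 x 44 mm) just up-slope of that key, in m: 0 = standing out (circuit off); pressing its key home drives it in to about 0.007, where it stays (circuit on)
- screwdriver: screwdriver with a thick orange handle, 200 mm long, 26 mm thick, lying between the two units; origin under its middle, x along it to the tip; loose bystander
- tape_measure: tape measure 70 x 40 x 60 mm, out to the right; origin at the centre of its underside; loose bystander
- screw_jar: jar with a steel lid, 64 mm across, 70 mm high, out to the left; origin at the centre of its underside; loose bystander

How it is judged (in metres and radians):
On the way, in this order (a step that is already met when the one before it is completed fails the run):
1. the test button is being pressed (more than 3 mm) (value of joint test above 0.003 m).
2. the lever has dropped (value of joint lever above 0.8 rad), for 0.1 s.
3. the lever is back up (value of joint lever below 0.08 rad and value of joint test below 0.003 m), for 0.2 s.
4. the bar key has been pressed home: its white tab is in (value of joint bar_flag above 0.0045 m), for 0.1 s.
5. the square key has been pressed home: its white tab is in (value of joint square_flag above 0.0045 m), for 0.1 s.
6. the round key has been pressed home: its white tab is in (value of joint round_flag above 0.0045 m), for 0.1 s.
At the end, for the whole second after the job is handed in: The lever is up (joint below 0.08 rad), the test button and all keys are released (below 2 mm), and the white tabs of the bar, square and round keys are all in (above 4.5 mm) (value of joint lever below 0.08 rad and value of joint each of test, bar_key, square_key, round_key below 0.002 m and value of joint each of bar_flag, square_flag, round_flag above 0.0045 m); the robot touches nothing.
It fails at once if a circuit switched on before the one that comes before it ((value of joint square_flag above 0.0045 m and value of joint bar_flag below 0.0045 m) or (value of joint round_flag above 0.0045 m and value of joint square_flag below 0.0045 m)).
It fails at once if two keys held down together (both more than 3 mm) (value of joint each of bar_key, square_key above 0.003 m or value of joint each of square_key, round_key above 0.003 m or value of joint each of bar_key, round_key above 0.003 m).
It fails at once if the screwdriver, tape measure or jar moved more than 30 mm (distance of any of screwdriver, tape_measure, screw_jar from where it was at the start of the episode above 0.03 m).
It also fails if it takes over 69 s, if anything falls off the work surface, if the arm or the gripper's body presses on something with over 40 N, if the wrist force passes 120 N, or if a joint passes its speed limit or range.

ROBOT

A 6-joint arm with a two-finger parallel gripper is mounted at the origin on the work surface. World frame = base frame: x ahead of the robot, y to its left, z up, the work surface at z = 0. Lengths are in mm, angles in degrees, forces in N, time in s.
With the tool pointing down it reaches from about 300 to 850 mm from the base axis. Payload 4.2 kg.
Tool frame: the origin (TCP) lies at the very end of the fingers, on their centre line; the grasp point (between the pads) lies 19 mm behind it; z points along the fingers, y is the line along which they close (so a half turn about z gives the same grasp; the last joint's range is limited). The gripper opens to 91 mm and grips with 3 to 60 N. Pads are 32 mm wide; open, the fingers measure 118 mm over their backs; the gripper's body (76 mm by 178 mm) begins 60 mm behind the grasp point.
Start: joints at [70.245, 18.312, 89.639, -0, 72.044, -1.146], TCP at [183.496, 544.952, 213.976] pointing down, gripper open.
Joint ranges: [-177.97, 177.97], [-48.28, 115.42], [12.27, 149.76], [-77.06, 257.06], [2.81, 150.46], [-146.56, 146.56]. Speed limits (degrees/s): [147.25, 147.25, 180, 180, 180, 180].

INTERFACE

Orientations are given as [roll, pitch, yaw] about the fixed x, y, z axes, in that order (R = Rz(yaw) Ry(pitch) Rx(roll)).
In Python, from workcell import env, grab_frame gives the robot as it stands. The module is installed in compiled form; this text tells all that it offers.
- The arm moves only by the tool move_arm, never from a script. Its argument "plan" is a list of rows, each an object of numbers: "tx", "ty", "tz": the shift along the tool's x, y, z in cm; "wx", "wy", "wz": the turn, a rotation vector about the tool's x, y, z in rad. In form: [{"tx": .., "ty": .., "tz": .., "wx": .., "wy": .., "wz": ..}, ...]. A call has 1 to 12 rows; each row shifts and turns the commanded pose from where the row before left it, along the tool's axes as they then stand; what a row does not reach is not made up. A row lasts 1/12 s, in which the tool goes at most 41.7 mm and 7.16 degrees, less where a joint would pass 70% of its speed; a pose out of reach is approached as far as the arm can. A call is refused whole if a number of a shift passes 4.17 or a number of a turn 0.125, either way. A call with a gripper value outside its range is refused whole. "gripper" is the finger opening in cm, from 0 to 9.12, set as the call begins (left out, the last holds). The fingers move at their own pace and stop on an object; "force" is the grip in N (left out, the last holds). Time passes only in rows, so rows that do not move let the fingers close. It gives the time, the measured TCP pose, the force, the opening and the grip force at its end, in the units of the state.
- env.state(): the state, without advancing time (a new reading comes with each control period).
- grab_frame(name): name is "scene" or "side" or "wrist"; returns a dict with "color" (480x640x3 uint8, red, green, blue), "vfov" (degrees; the focal length in pixels is half the picture's height over the tangent of half this angle, whatever the lens; pixels are square), "cx", "cy" (the principal point, pixels), "view" (4x4, takes a point from world to camera coordinates). Camera axes: x right, y up, looking along -z (the intrinsics and any distortion apply to the point x, -y, -z); pixel columns grow to the right and rows downward; lengths in mm; the calibration is good to about 2 mm. A picture is of the moment at which its call begins. There is no depth.
- env.job_done(): hands the job in; it is judged then, once.
The state is a dict: "time_s": time; "qpos": joint angles; "qvel": joint speeds; "effort": joint torques, N m; "ee_pos": TCP position; "ee_rot": TCP orientation; "force": force on the tool from outside, world axes, zero at the start; "torque": the same for the moment, N m; "gripper_width": finger opening in mm; "gripper_force": force on a finger pad.
Only numpy, scipy, OpenCV 4.12 (cv2) and the standard library are available. Lean on these libraries where they do the work, as an engineer would, in place of code of your own. Each camera call takes 0.05 s, during which the arm holds its last target. There are 200 camera calls.

## Working session

There is one attempt and no reset: what is moved stays moved. The work goes in short steps, Python scripts to look and compute and a tool call to move; the robot and the scene stay as the last step left them, time stands still between calls to the robot, and variables do not carry over. Pictures are saved under pics/ and viewed, at most 10 in all, crops included, and the job is handed in when it is done.

Besides the shell and the picture viewer there is one more tool, called after ">>>" in YAML: its name, and indented under it one key for each argument. move_arm: Moves the arm, as the interface text tells. Its arguments: {"type":"object","properties":{"plan":{"type":"array","items":{"type":"object","properties":{"tx":{"type":"number"},"ty":{"type":"number"},"tz":{"type":"number"},"wx":{"type":"number"},"wy":{"type":"number"},"wz":{"type":"number"}}}},"gripper":{"type":"number"},"force":{"type":"number"}},"required":["plan"]}

```bash
mkdir -p pics; python3 - <<'E'
from workcell import env, grab_frame
import cv2
print(env.state())
for n in ("scene","side"):
    f=grab_frame(n); print(n,{k:v for k,v in f.items() if k!="color"})
    cv2.imwrite(f"pics/{n}0.png",f["color"][:,:,::-1])
E
```

```text
{'time_s': 0.0, 'qpos': array([ 7.02462843e+01,  1.83519780e+01,  8.97066688e+01, -1.22089802e-03,
        7.20436425e+01, -1.14512352e+00]), 'qvel': array([ 0.00522684, -0.06744406, -0.00638651,  0.11531646, -0.0072236 ,
       -0.02077021]), 'effort': array([-6.34901662e-04, -4.12461913e+01, -2.31970274e+01,  7.25970813e-02,
        4.58347437e-02, -1.82303966e-04]), 'ee_pos': array([183.31006119, 544.46249644, 213.11512473]), 'ee_rot': array([-1.79897708e+02, -8.83711858e-04,  1.61391784e+02]), 'force': array([ 0.9998899 , -0.53705066,  0.17672595]), 'torque': array([ 0.00687594,  0.00748825, -0.00850941]), 'gripper_force': 0.0, 'gripper_width': 91.23388339354828}
scene {'vfov': 53.596067661252114, 'cx': 314.8488791569656, 'cy': 239.51508100777033, 'view': array([[ 8.31350690e-01,  5.55399738e-01,  1.96764043e-02,
        -4.95498938e+02],
       [-3.51558149e-01,  4.98149506e-01,  7.92624714e-01,
         1.04133939e+02],
       [ 4.30421768e-01, -6.65866503e-01,  6.09392240e-01,
        -1.53612651e+03],
       [ 0.00000000e+00,  0.00000000e+00,  0.00000000e+00,
         1.00000000e+00]])}
side {'vfov': 55.84703710955898, 'cx': 317.5278666302281, 'cy': 241.7047966161992, 'view': array([[ 9.04744174e-01, -4.25473726e-01, -2.02506188e-02,
        -5.17152541e+02],
       [ 2.80643542e-01,  5.59658628e-01,  7.79757284e-01,
        -2.64597591e+02],
       [-3.20432804e-01, -7.11164066e-01,  6.25754337e-01,
        -1.12554891e+03],
       [ 0.00000000e+00,  0.00000000e+00,  0.00000000e+00,
         1.00000000e+00]])}
```

View pics/scene0.png

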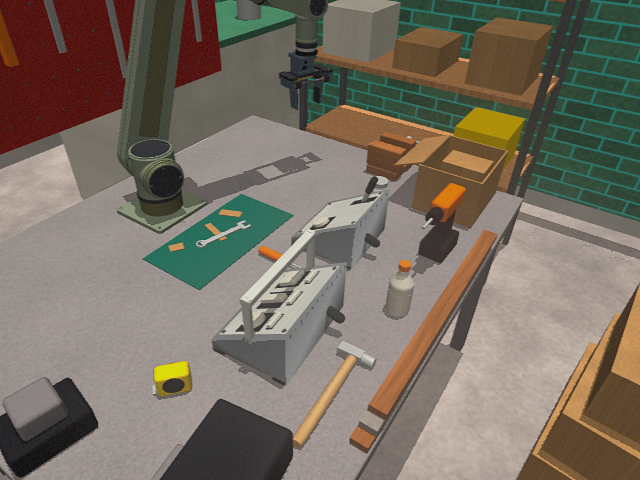

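View pics/side0.png

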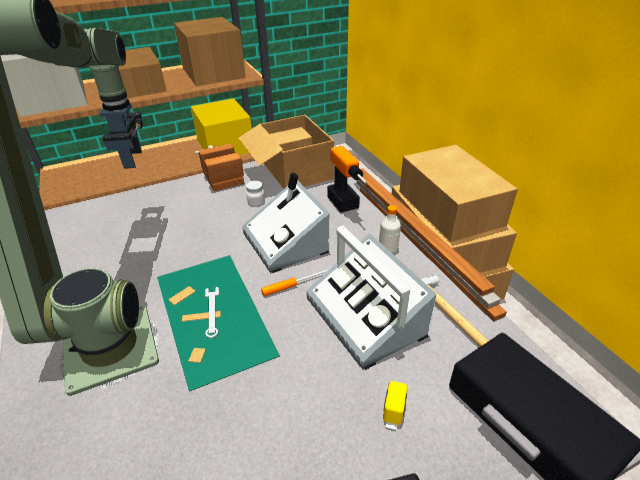

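```bash
python3 - <<'E'
import cv2
a=cv2.imread("pics/side0.png")[165:365,238:448]; b=cv2.imread("pics/scene0.png")[172:387,208:398]
r=lambda i,s:cv2.resize(i,None,fx=s,fy=s,interpolation=cv2.INTER_CUBIC)
cv2.imwrite("pics/side_c.png",r(a,3)); cv2.imwrite("pics/scene_c.png",r(b,2.75))
E
```

```text
(no output)
```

View pics/side_c.png

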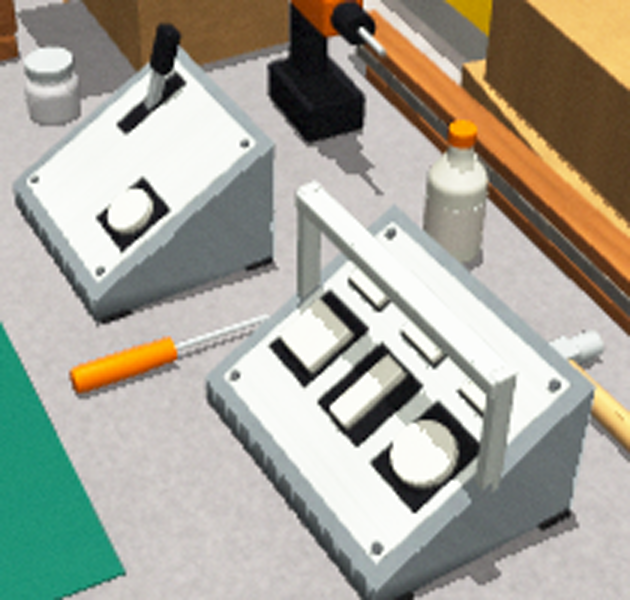

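View pics/scene_c.png

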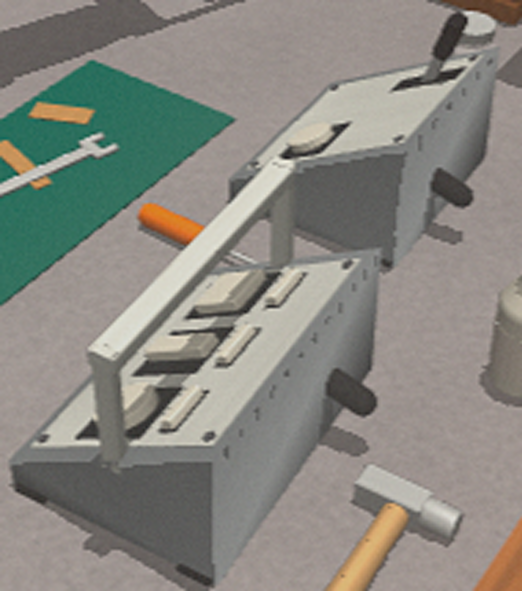

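```bash
cat > fit.py <<'E'
import numpy as np
from scipy.optimize import least_squares
from workcell import grab_frame
def cam(n):
    f=grab_frame(n); return f["view"],240/np.tan(np.radians(f["vfov"]/2)),f["cx"],f["cy"]
C={n:cam(n) for n in("side","scene")}
off={"side":(238,165,3),"scene":(208,172,2.75)}
def proj(c,P):
    V,f,cx,cy=C[c]; p=np.asarray(P)@V[:3,:3].T+V[:3,3]
    return np.stack([cx+f*p[...,0]/-p[...,2],cy-f*p[...,1]/-p[...,2]],-1)
def px(c,uv): o=off[c]; return np.array([o[0]+uv[0]/o[2],o[1]+uv[1]/o[2]])
def world(p,L):
    c,s=np.cos(p[3]),np.sin(p[3]); return np.array([[c,-s,0],[s,c,0],[0,0,1]])@L+p[:3]
def fit(W,obs,p0):
    q=lambda k:np.array([k[0]*100,k[1]*W/2,k[2]])
    r=lambda p:np.concatenate([proj(c,world(p,q(k)))-px(c,uv) for c,k,uv in obs])
    s=least_squares(r,p0,loss="soft_l1",x_scale=[10,10,10,.1]); print(np.round(s.x[:3],1),np.degrees(s.x[3]).round(2)); print(np.round(r(s.x).reshape(-1,2),1).tolist()); return s.x
def tri(a,b):
    s=least_squares(lambda P:np.concatenate([proj("side",P)-px("side",a),proj("scene",P)-px("scene",b)]),[600,0,100.]); return s.x,np.sqrt(2*s.cost)
def local(p,P):
    c,s=np.cos(p[3]),np.sin(p[3]); return np.array([[c,s,0],[-s,c,0],[0,0,1]])@(P-p[:3])
if __name__=="__main__":
    K=fit(270,[("side",(-1,1,30),(208,388)),("side",(1,-1,145),(592,388)),("side",(1,1,145),(393,207)),("side",(1,-1,0),(575,515)),
     ("scene",(1,1,145),(380,250)),("scene",(1,-1,145),(213,452)),("scene",(-1,-1,30),(12,462)),("scene",(1,-1,0),(215,585)),("scene",(-1,-1,0),(15,487))],[600,-100,0,0])
    S=fit(220,[("side",(-1,1,30),(15,187)),("side",(1,-1,145),(273,150)),("side",(1,1,145),(180,50)),("side",(1,-1,0),(272,262)),("side",(-1,-1,0),(100,320)),
     ("scene",(-1,-1,30),(232,180)),("scene",(1,-1,145),(408,143)),("scene",(1,1,145),(495,50)),("scene",(1,-1,0),(390,265))],[650,200,0,0])
    for n,p,a,b in(("test",S,(130,206),(308,135)),("grip",S,(163,47),(450,37)),("sq",K,(318,333),(233,288)),("bar",K,(367,390),(180,345)),("round",K,(420,450),(122,402))):
        P,e=tri(a,b); l=local(p,P); print(n,P.round(1),"err",round(e,2),"local",l.round(1),"proud",round((l[2]-(87.5+.575*l[0]))*np.cos(np.radians(30)),1))
E
python3 fit.py
```

```text
[ 621.5 -185.2   -4.3] 4.84
[[-1.1, -3.2], [0.8, 0.6], [-0.1, 0.1], [-1.8, -1.1], [0.1, -0.0], [0.4, 4.0], [-1.2, -0.1], [0.9, 0.6], [-0.8, -0.6]]
[551.1 198.8  -5.2] 2.46
[[-0.4, -1.1], [0.1, -1.1], [-1.6, -2.0], [0.7, -0.2], [-1.5, 1.7], [-1.2, 0.1], [-1.3, 3.6], [2.0, -0.1], [1.5, 1.5]]
test [520.5 137.7  81.3] err 0.9 local [-33.2 -59.7  86.5] proud 15.7
grip [612.1 259.4 171.8] err 1.0 local [ 63.5  57.9 177. ] proud 45.9
sq [ 599.8 -106.3   86. ] err 0.71 local [-15.   80.5  90.3] proud 9.9
bar [ 603.9 -187.2   85.1] err 0.11 local [-17.7  -0.5  89.5] proud 10.5
round [ 607.2 -266.6   88.1] err 0.37 local [-21.1 -79.8  92.5] proud 14.8
```

```bash
cat > go.py <<'E'
import numpy as np, sys
from scipy.spatial.transform import Rotation as R
from workcell import env
def Rt(yaw,tilt): # tool z leans forward by tilt deg, tool y along local y
    t=np.radians(tilt); z=[np.sin(t),0,-np.cos(t)]; y=[0,1,0]
    return R.from_euler("z",yaw,degrees=True)*R.from_matrix(np.column_stack([np.cross(y,z),y,z]))
def rows(p,yaw,tilt,N):
    s=env.state(); R0=R.from_euler("xyz",s["ee_rot"],degrees=True)
    rv=(R0.inv()*Rt(yaw,tilt)).as_rotvec()/N
    A=sum(R.from_rotvec(rv*k).as_matrix() for k in range(N))
    t=np.linalg.solve(A,R0.inv().apply(np.array(p)-s["ee_pos"]))/10
    print(N,"rows t(cm)",t.round(3),"|t|",np.linalg.norm(t).round(2),"w",rv.round(4),"F",s["force"].round(1),"time",s["time_s"])
if __name__=="__main__":
    a=list(map(float,sys.argv[1:])); rows(a[:3],a[3],a[4],int(a[5]))
E
python3 go.py 470 132 170 3 30 24
```

```text
24 rows t(cm) [-1.369 -1.544  0.514] |t| 2.13 w [-0.0042 -0.0216 -0.0153] F [-0.5 -0.2  0.4] time 0.2
```

>>> move_arm:
  plan:
    - {"tx":-1.37,"ty":-1.54,"tz":0.51,"wx":-0.0042,"wy":-0.0216,"wz":-0.0153}
    - {"tx":-1.37,"ty":-1.54,"tz":0.51,"wx":-0.0042,"wy":-0.0216,"wz":-0.0153}
    - {"tx":-1.37,"ty":-1.54,"tz":0.51,"wx":-0.0042,"wy":-0.0216,"wz":-0.0153}
    - {"tx":-1.37,"ty":-1.54,"tz":0.51,"wx":-0.0042,"wy":-0.0216,"wz":-0.0153}
    - {"tx":-1.37,"ty":-1.54,"tz":0.51,"wx":-0.0042,"wy":-0.0216,"wz":-0.0153}
    - {"tx":-1.37,"ty":-1.54,"tz":0.51,"wx":-0.0042,"wy":-0.0216,"wz":-0.0153}
    - {"tx":-1.37,"ty":-1.54,"tz":0.51,"wx":-0.0042,"wy":-0.0216,"wz":-0.0153}
    - {"tx":-1.37,"ty":-1.54,"tz":0.51,"wx":-0.0042,"wy":-0.0216,"wz":-0.0153}
    - {"tx":-1.37,"ty":-1.54,"tz":0.51,"wx":-0.0042,"wy":-0.0216,"wz":-0.0153}
    - {"tx":-1.37,"ty":-1.54,"tz":0.51,"wx":-0.0042,"wy":-0.0216,"wz":-0.0153}
    - {"tx":-1.37,"ty":-1.54,"tz":0.51,"wx":-0.0042,"wy":-0.0216,"wz":-0.0153}
    - {"tx":-1.37,"ty":-1.54,"tz":0.51,"wx":-0.0042,"wy":-0.0216,"wz":-0.0153}
  gripper: 0

```text
time_s: 1.2
ee_pos: [305.1, 325.1, 169.8]
ee_rot: [178.5, 15.1, 171.8]
force: [1.0, 0.8, 0.5]
gripper_width: 14.4
gripper_force: 0.0
```

>>> move_arm:
  plan:
    - {"tx":-1.37,"ty":-1.54,"tz":0.51,"wx":-0.0042,"wy":-0.0216,"wz":-0.0153}
    - {"tx":-1.37,"ty":-1.54,"tz":0.51,"wx":-0.0042,"wy":-0.0216,"wz":-0.0153}
    - {"tx":-1.37,"ty":-1.54,"tz":0.51,"wx":-0.0042,"wy":-0.0216,"wz":-0.0153}
    - {"tx":-1.37,"ty":-1.54,"tz":0.51,"wx":-0.0042,"wy":-0.0216,"wz":-0.0153}
    - {"tx":-1.37,"ty":-1.54,"tz":0.51,"wx":-0.0042,"wy":-0.0216,"wz":-0.0153}
    - {"tx":-1.37,"ty":-1.54,"tz":0.51,"wx":-0.0042,"wy":-0.0216,"wz":-0.0153}
    - {"tx":-1.37,"ty":-1.54,"tz":0.51,"wx":-0.0042,"wy":-0.0216,"wz":-0.0153}
    - {"tx":-1.37,"ty":-1.54,"tz":0.51,"wx":-0.0042,"wy":-0.0216,"wz":-0.0153}
    - {"tx":-1.37,"ty":-1.54,"tz":0.51,"wx":-0.0042,"wy":-0.0216,"wz":-0.0153}
    - {"tx":-1.37,"ty":-1.54,"tz":0.51,"wx":-0.0042,"wy":-0.0216,"wz":-0.0153}
    - {"tx":-1.37,"ty":-1.54,"tz":0.51,"wx":-0.0042,"wy":-0.0216,"wz":-0.0153}
    - {"tx":-1.37,"ty":-1.54,"tz":0.51,"wx":-0.0042,"wy":-0.0216,"wz":-0.0153}
    - {}

```text
schema error: expected keys tx, ty, tz, wx, wy, wz
```

```bash
python3 - <<'E'
from workcell import env, grab_frame
import cv2, numpy as np
f=grab_frame("wrist"); cv2.imwrite("pics/wrist1.png",f["color"][:,:,::-1])
print(f["vfov"],f["cx"],f["cy"],f["view"].round(4).tolist())
s=env.state();print(s["ee_pos"],s["ee_rot"],s["qpos"],s["force"])
E
python3 go.py 470 132 170 3 30 4
```

```text
63.937124194871714 316.5320595810476 238.64393701427062 [[0.1349, 0.9905, 0.0271, -367.9651], [-0.8625, 0.1308, -0.4888, 279.5987], [-0.4877, 0.0425, 0.872, -195.4598], [0.0, 0.0, 0.0, 1.0]]
[305.16693605 321.6009577  169.02240864] [178.7589105   15.11045219 171.86116022] [ 54.67018641   4.69631747 116.42664878 -16.38493619  51.87849871
 -17.98573716] [-1.1640149  -2.53193608 -1.20321784]
4 rows t(cm) [-4.187 -4.468  1.476] |t| 6.3 w [-0.0133 -0.0643 -0.0457] F [-1.2 -2.5 -1.2] time 1.25
```

View pics/wrist1.png

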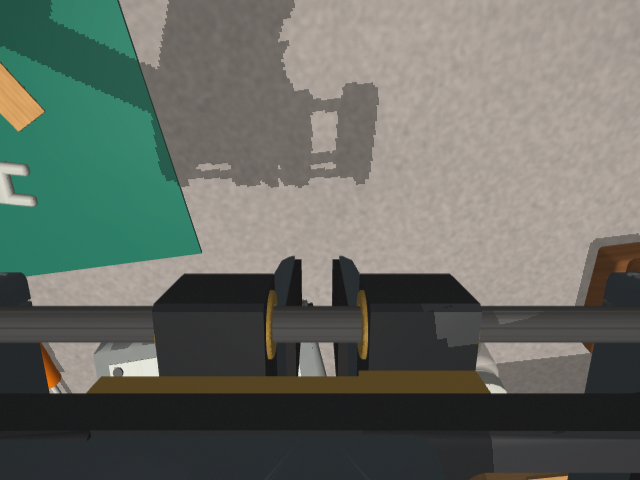

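>>> move_arm:
  plan:
    - {"tx":-1.4,"ty":-1.5,"tz":0.5,"wx":-0.0042,"wy":-0.0216,"wz":-0.0153}
    - {"tx":-1.4,"ty":-1.5,"tz":0.5,"wx":-0.0042,"wy":-0.0216,"wz":-0.0153}
    - {"tx":-1.4,"ty":-1.5,"tz":0.5,"wx":-0.0042,"wy":-0.0216,"wz":-0.0153}
    - {"tx":-1.4,"ty":-1.5,"tz":0.5,"wx":-0.0042,"wy":-0.0216,"wz":-0.0153}
    - {"tx":-1.4,"ty":-1.5,"tz":0.5,"wx":-0.0042,"wy":-0.0216,"wz":-0.0153}
    - {"tx":-1.4,"ty":-1.5,"tz":0.5,"wx":-0.0042,"wy":-0.0216,"wz":-0.0153}
    - {"tx":-1.4,"ty":-1.5,"tz":0.5,"wx":-0.0042,"wy":-0.0216,"wz":-0.0153}
    - {"tx":-1.4,"ty":-1.5,"tz":0.5,"wx":-0.0042,"wy":-0.0216,"wz":-0.0153}
    - {"tx":-1.4,"ty":-1.5,"tz":0.5,"wx":-0.0042,"wy":-0.0216,"wz":-0.0153}
    - {"tx":-1.4,"ty":-1.5,"tz":0.5,"wx":-0.0042,"wy":-0.0216,"wz":-0.0153}
    - {"tx":-1.4,"ty":-1.5,"tz":0.5,"wx":-0.0042,"wy":-0.0216,"wz":-0.0153}
    - {"tx":-1.4,"ty":-1.5,"tz":0.5,"wx":-0.0042,"wy":-0.0216,"wz":-0.0153}

```text
time_s: 2.25
ee_pos: [473.8, 137.2, 173.8]
ee_rot: [179.9, 30.1, -177.1]
force: [0.2, 0.2, -0.6]
gripper_width: -0.0
gripper_force: 0.0
```

```bash
python3 go.py 488.5 130 136 3 30 5
```

```text
5 rows t(cm) [ 0.131 -0.16   0.798] |t| 0.82 w [ 0.0003  0.0005 -0.0003] F [ 0.2  0.2 -0.6] time 2.25
```

>>> move_arm:
  plan:
    - {"tx":0.13,"ty":-0.16,"tz":0.8,"wx":0,"wy":0,"wz":0}
    - {"tx":0.13,"ty":-0.16,"tz":0.8,"wx":0,"wy":0,"wz":0}
    - {"tx":0.13,"ty":-0.16,"tz":0.8,"wx":0,"wy":0,"wz":0}
    - {"tx":0.13,"ty":-0.16,"tz":0.8,"wx":0,"wy":0,"wz":0}
    - {"tx":0.13,"ty":-0.16,"tz":0.8,"wx":0,"wy":0,"wz":0}
    - {"tx":0,"ty":0,"tz":0,"wx":0,"wy":0,"wz":0}

```text
time_s: 2.75
ee_pos: [487.2, 130.7, 133.5]
ee_rot: [179.9, 29.9, -177.0]
force: [-0.7, 0.4, 0.4]
gripper_width: 0.6
gripper_force: 0.0
```

```bash
python3 - <<'E'
from workcell import env, grab_frame
import cv2, numpy as np
from fit import proj
s=env.state(); print(s["ee_pos"],s["ee_rot"],s["force"])
out=[]
for n,(x,y,w) in {"side":(225,120,130),"scene":(260,150,130)}.items():
    f=grab_frame(n); im=f["color"][:,:,::-1].copy()
    im=cv2.resize(im[y:y+w,x:x+w],None,fx=3,fy=3,interpolation=cv2.INTER_CUBIC)
    P=s["ee_pos"]
    for q,c in((P,(0,0,255)),([520.5,137.7,81.3],(255,0,0))):
        u=(proj(n,np.array(q))-[x,y])*3+1; cv2.drawMarker(im,tuple(int(k) for k in u),c,0,12,1)
    out.append(im)
cv2.imwrite("pics/chk1.png",np.hstack(out))
E
```

```text
[487.7671388  130.91462814 135.09503657] [ 179.878        30.00276151 -177.07201245] [-0.37444038  1.00667943  0.03378728]
```

View pics/chk1.png

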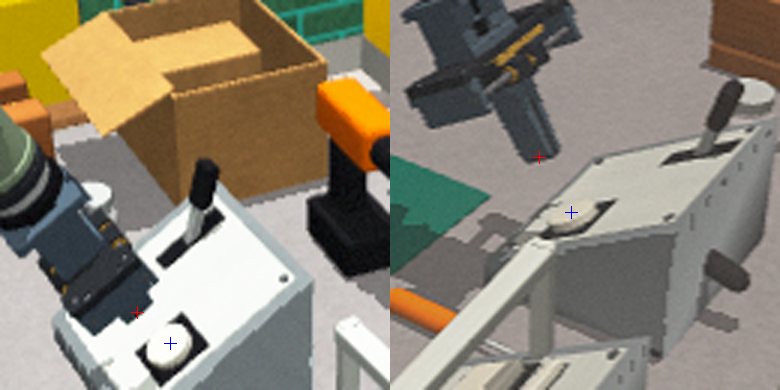

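>>> move_arm:
  plan:
    - {"tx":0,"ty":0,"tz":1.2,"wx":0,"wy":0,"wz":0}
    - {"tx":0,"ty":0,"tz":1.2,"wx":0,"wy":0,"wz":0}
    - {"tx":0,"ty":0,"tz":1.2,"wx":0,"wy":0,"wz":0}
    - {"tx":0,"ty":0,"tz":1.2,"wx":0,"wy":0,"wz":0}
    - {"tx":0,"ty":0,"tz":0.6,"wx":0,"wy":0,"wz":0}
    - {"tx":0,"ty":0,"tz":0,"wx":0,"wy":0,"wz":0}

```text
time_s: 3.45
ee_pos: [515.2, 132.2, 88.4]
ee_rot: [179.9, 30.0, -177.1]
force: [-0.4, 0.4, 1.2]
gripper_width: 0.1
gripper_force: 0.0
```

>>> move_arm:
  plan:
    - {"tx":0,"ty":0,"tz":0.3,"wx":0,"wy":0,"wz":0}
    - {"tx":0,"ty":0,"tz":0.3,"wx":0,"wy":0,"wz":0}
    - {"tx":0,"ty":0,"tz":0.3,"wx":0,"wy":0,"wz":0}
    - {"tx":0,"ty":0,"tz":0,"wx":0,"wy":0,"wz":0}
    - {"tx":0,"ty":0,"tz":0,"wx":0,"wy":0,"wz":0}

```text
time_s: 3.87
ee_pos: [519.9, 132.6, 81.8]
ee_rot: [179.8, 30.2, -177.1]
force: [0.3, 0.1, 2.4]
gripper_width: 0.4
gripper_force: 1.2
```

>>> move_arm:
  plan:
    - {"tx":0,"ty":0,"tz":0.2,"wx":0,"wy":0,"wz":0}
    - {"tx":0,"ty":0,"tz":0.2,"wx":0,"wy":0,"wz":0}
    - {"tx":0,"ty":0,"tz":0,"wx":0,"wy":0,"wz":0}
    - {"tx":0,"ty":0,"tz":0,"wx":0,"wy":0,"wz":0}

```text
time_s: 4.2
ee_pos: [522.0, 132.7, 78.2]
ee_rot: [179.8, 30.1, -177.1]
force: [0.4, 0.7, 2.8]
gripper_width: 0.6
gripper_force: 1.4
```

Contact near the measured height; keep pressing.

>>> move_arm:
  plan:
    - {"tx":0,"ty":0,"tz":0.2,"wx":0,"wy":0,"wz":0}
    - {"tx":0,"ty":0,"tz":0.2,"wx":0,"wy":0,"wz":0}
    - {"tx":0,"ty":0,"tz":0,"wx":0,"wy":0,"wz":0}
    - {"tx":0,"ty":0,"tz":0,"wx":0,"wy":0,"wz":0}
    - {"tx":0,"ty":0,"tz":0,"wx":0,"wy":0,"wz":0}

```text
time_s: 4.62
ee_pos: [523.3, 132.7, 76.0]
ee_rot: [179.8, 30.2, -177.1]
force: [-12.6, 0.1, 22.2]
gripper_width: 0.2
gripper_force: 12.7
```

```bash
cat > pic.py <<'E'
import sys, cv2, numpy as np
from workcell import env, grab_frame
B={"sw":{"side":(225,120,130),"scene":(260,150,130)},"kp":{"side":(295,215,150),"scene":(200,220,150)}}[sys.argv[1]]
out=[]
for n,(x,y,w) in B.items():
    im=grab_frame(n)["color"][y:y+w,x:x+w,::-1]; out.append(cv2.resize(im,(390,390),interpolation=cv2.INTER_CUBIC))
cv2.imwrite(f"pics/{sys.argv[2]}.png",np.hstack(out))
s=env.state(); print(s["ee_pos"].round(1),s["force"].round(1),s["time_s"])
E
python3 pic.py sw chk2
```

```text
[523.3 132.7  76. ] [-13.9   0.1  21.6] 4.7167
```

View pics/chk2.png

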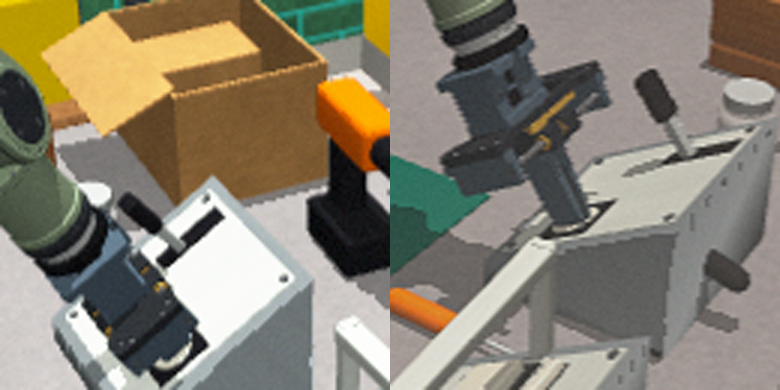

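```bash
python3 - <<'E'
import fit
fit.off={"side":(0,0,1),"scene":(0,0,1)}
P,e=fit.tri((272,190.7),(348,182.3)); print("dropped grip",P.round(1),e)
S=[551.1,198.8,0,.043]
print(fit.local(S,P))
E
```

```text
dropped grip [540.6 250.5 161.4] 0.8472080987038543
[ -8.22744758  52.05860073 161.42549498]
```

>>> move_arm:
  plan:
    - {"tx":0,"ty":0,"tz":-0.4,"wx":0,"wy":0,"wz":0}
    - {"tx":0,"ty":0,"tz":-0.8,"wx":0,"wy":0,"wz":0}
    - {"tx":0,"ty":0,"tz":-1.5,"wx":0,"wy":0,"wz":0}
    - {"tx":0,"ty":0,"tz":-2,"wx":0,"wy":0,"wz":0}
    - {"tx":0,"ty":0,"tz":-2,"wx":0,"wy":0,"wz":0}
    - {"tx":0,"ty":0,"tz":-2,"wx":0,"wy":0,"wz":0}
    - {"tx":0,"ty":0,"tz":-1.5,"wx":0,"wy":0,"wz":0}
    - {"tx":0,"ty":0,"tz":0,"wx":0,"wy":0,"wz":0}

```text
time_s: 5.48
ee_pos: [472.5, 129.9, 164.7]
ee_rot: [179.8, 30.3, -177.1]
force: [0.9, 0.3, 0.8]
gripper_width: 0.4
gripper_force: 0.0
```

```bash
python3 go.py 480 250 152 2.5 0 12
```

```text
12 rows t(cm) [-0.077  0.996  0.136] |t| 1.01 w [0.0004 0.044  0.0006] F [0.9 0.3 0.8] time 5.4833
```

>>> move_arm:
  plan:
    - {"tx":-0.08,"ty":1,"tz":0.14,"wx":0,"wy":0.044,"wz":0}
    - {"tx":-0.08,"ty":1,"tz":0.14,"wx":0,"wy":0.044,"wz":0}
    - {"tx":-0.08,"ty":1,"tz":0.14,"wx":0,"wy":0.044,"wz":0}
    - {"tx":-0.08,"ty":1,"tz":0.14,"wx":0,"wy":0.044,"wz":0}
    - {"tx":-0.08,"ty":1,"tz":0.14,"wx":0,"wy":0.044,"wz":0}
    - {"tx":-0.08,"ty":1,"tz":0.14,"wx":0,"wy":0.044,"wz":0}
    - {"tx":-0.08,"ty":1,"tz":0.14,"wx":0,"wy":0.044,"wz":0}
    - {"tx":-0.08,"ty":1,"tz":0.14,"wx":0,"wy":0.044,"wz":0}
    - {"tx":-0.08,"ty":1,"tz":0.14,"wx":0,"wy":0.044,"wz":0}
    - {"tx":-0.08,"ty":1,"tz":0.14,"wx":0,"wy":0.044,"wz":0}
    - {"tx":-0.08,"ty":1,"tz":0.14,"wx":0,"wy":0.044,"wz":0}
    - {"tx":-0.08,"ty":1,"tz":0.14,"wx":0,"wy":0.044,"wz":0}

```text
time_s: 6.48
ee_pos: [480.1, 250.3, 147.8]
ee_rot: [180.0, -0.4, -177.1]
force: [-0.3, 0.4, 0.5]
gripper_width: 0.6
gripper_force: 0.0
```

```bash
python3 go.py 585 253 154 2.5 0 12
```

```text
12 rows t(cm) [-0.874 -0.019 -0.055] |t| 0.88 w [ 0.     -0.0006  0.0006] F [-0.3  0.4  0.5] time 6.4833
```

>>> move_arm:
  plan:
    - {"tx":-0.9,"ty":0,"tz":-0.06,"wx":0,"wy":0,"wz":0}
    - {"tx":-0.9,"ty":0,"tz":-0.06,"wx":0,"wy":0,"wz":0}
    - {"tx":-0.9,"ty":0,"tz":-0.06,"wx":0,"wy":0,"wz":0}
    - {"tx":-0.9,"ty":0,"tz":-0.06,"wx":0,"wy":0,"wz":0}
    - {"tx":-0.9,"ty":0,"tz":-0.06,"wx":0,"wy":0,"wz":0}
    - {"tx":-0.9,"ty":0,"tz":-0.06,"wx":0,"wy":0,"wz":0}

```text
time_s: 6.98
ee_pos: [535.0, 252.7, 153.3]
ee_rot: [179.9, -0.1, -177.1]
force: [0.2, 0.4, 0.1]
gripper_width: 0.0
gripper_force: 0.2
```

>>> move_arm:
  plan:
    - {"tx":-0.9,"ty":0,"tz":-0.06,"wx":0,"wy":0,"wz":0}
    - {"tx":-0.9,"ty":0,"tz":-0.06,"wx":0,"wy":0,"wz":0}
    - {"tx":-0.9,"ty":0,"tz":-0.06,"wx":0,"wy":0,"wz":0}
    - {"tx":-0.9,"ty":0,"tz":-0.06,"wx":0,"wy":0,"wz":0}
    - {"tx":-0.9,"ty":0,"tz":0,"wx":0,"wy":0,"wz":0}
    - {"tx":-0.8,"ty":0,"tz":0,"wx":0,"wy":0,"wz":0}
    - {"tx":0,"ty":0,"tz":0,"wx":0,"wy":0,"wz":0}
    - {"tx":0,"ty":0,"tz":0,"wx":0,"wy":0,"wz":0}

```text
time_s: 7.65
ee_pos: [577.9, 255.4, 155.3]
ee_rot: [180.0, -1.4, -177.1]
force: [-22.0, -1.0, 12.4]
gripper_width: 0.5
gripper_force: 12.5
```

```bash
python3 pic.py sw chk3
```

```text
[577.9 255.4 155.3] [-22.   -0.9  12.1] 7.75
```

View pics/chk3.png

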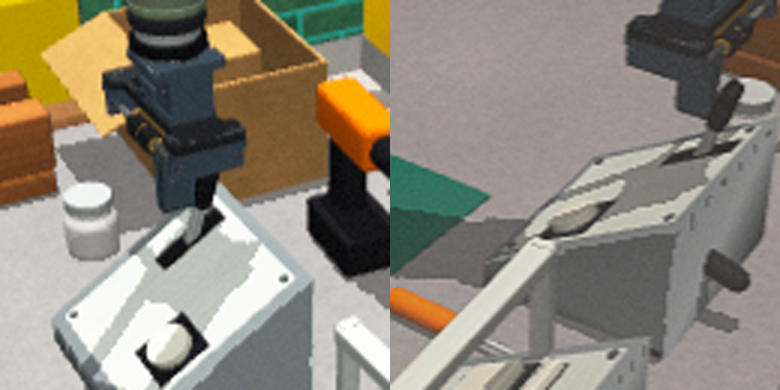

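>>> move_arm:
  plan:
    - {"tx":0.5,"ty":0,"tz":0,"wx":0,"wy":0,"wz":0}
    - {"tx":1,"ty":0,"tz":0,"wx":0,"wy":0,"wz":0}
    - {"tx":1.5,"ty":0,"tz":0,"wx":0,"wy":0,"wz":0}
    - {"tx":2,"ty":0,"tz":0,"wx":0,"wy":0,"wz":0}
    - {"tx":2,"ty":0,"tz":-1,"wx":0,"wy":0,"wz":0}
    - {"tx":1,"ty":0,"tz":-2,"wx":0,"wy":0,"wz":0}
    - {"tx":0,"ty":0,"tz":-2,"wx":0,"wy":0,"wz":0}
    - {"tx":0,"ty":0,"tz":0,"wx":0,"wy":0,"wz":0}

```text
time_s: 8.42
ee_pos: [509.3, 252.7, 209.8]
ee_rot: [179.7, 0.3, -177.0]
force: [0.8, -0.2, 0.9]
gripper_width: 0.3
gripper_force: 0.0
```

```bash
python3 go.py 550 -190 170 3.5 30 24
```

```text
24 rows t(cm) [-0.023 -1.852  0.173] |t| 1.86 w [ 0.0001 -0.0216 -0.0004] F [ 0.8 -0.2  0.9] time 8.4167
```

>>> move_arm:
  plan:
    - {"tx":-0.02,"ty":-1.85,"tz":0.17,"wx":0,"wy":-0.0216,"wz":0}
    - {"tx":-0.02,"ty":-1.85,"tz":0.17,"wx":0,"wy":-0.0216,"wz":0}
    - {"tx":-0.02,"ty":-1.85,"tz":0.17,"wx":0,"wy":-0.0216,"wz":0}
    - {"tx":-0.02,"ty":-1.85,"tz":0.17,"wx":0,"wy":-0.0216,"wz":0}
    - {"tx":-0.02,"ty":-1.85,"tz":0.17,"wx":0,"wy":-0.0216,"wz":0}
    - {"tx":-0.02,"ty":-1.85,"tz":0.17,"wx":0,"wy":-0.0216,"wz":0}
    - {"tx":-0.02,"ty":-1.85,"tz":0.17,"wx":0,"wy":-0.0216,"wz":0}
    - {"tx":-0.02,"ty":-1.85,"tz":0.17,"wx":0,"wy":-0.0216,"wz":0}
    - {"tx":-0.02,"ty":-1.85,"tz":0.17,"wx":0,"wy":-0.0216,"wz":0}
    - {"tx":-0.02,"ty":-1.85,"tz":0.17,"wx":0,"wy":-0.0216,"wz":0}
    - {"tx":-0.02,"ty":-1.85,"tz":0.17,"wx":0,"wy":-0.0216,"wz":0}
    - {"tx":-0.02,"ty":-1.85,"tz":0.17,"wx":0,"wy":-0.0216,"wz":0}

```text
time_s: 9.42
ee_pos: [523.8, 29.1, 184.6]
ee_rot: [179.9, 14.8, -177.1]
force: [0.1, 0.2, 0.3]
gripper_width: 0.3
gripper_force: 0.0
```

>>> move_arm:
  plan:
    - {"tx":-0.02,"ty":-1.85,"tz":0.17,"wx":0,"wy":-0.0216,"wz":0}
    - {"tx":-0.02,"ty":-1.85,"tz":0.17,"wx":0,"wy":-0.0216,"wz":0}
    - {"tx":-0.02,"ty":-1.85,"tz":0.17,"wx":0,"wy":-0.0216,"wz":0}
    - {"tx":-0.02,"ty":-1.85,"tz":0.17,"wx":0,"wy":-0.0216,"wz":0}
    - {"tx":-0.02,"ty":-1.85,"tz":0.17,"wx":0,"wy":-0.0216,"wz":0}
    - {"tx":-0.02,"ty":-1.85,"tz":0.17,"wx":0,"wy":-0.0216,"wz":0}
    - {"tx":-0.02,"ty":-1.85,"tz":0.17,"wx":0,"wy":-0.0216,"wz":0}
    - {"tx":-0.02,"ty":-1.85,"tz":0.17,"wx":0,"wy":-0.0216,"wz":0}
    - {"tx":-0.02,"ty":-1.85,"tz":0.17,"wx":0,"wy":-0.0216,"wz":0}
    - {"tx":-0.02,"ty":-1.85,"tz":0.17,"wx":0,"wy":-0.0216,"wz":0}
    - {"tx":-0.02,"ty":-1.85,"tz":0.17,"wx":0,"wy":-0.0216,"wz":0}
    - {"tx":-0.02,"ty":-1.85,"tz":0.17,"wx":0,"wy":-0.0216,"wz":0}

```text
time_s: 10.42
ee_pos: [544.6, -192.5, 166.0]
ee_rot: [179.9, 29.6, -177.1]
force: [-0.4, 0.2, 0.0]
gripper_width: 0.6
gripper_force: 0.0
```

```bash
python3 go.py 594 -187.7 102.5 3.5 30 8
```

```text
8 rows t(cm) [-0.144  0.025  0.997] |t| 1.01 w [-0.0005 -0.0009 -0.0012] F [-0.4  0.2  0. ] time 10.4167
```

>>> move_arm:
  plan:
    - {"tx":-0.28,"ty":0.05,"tz":1,"wx":0,"wy":0,"wz":0}
    - {"tx":-0.28,"ty":0.05,"tz":1,"wx":0,"wy":0,"wz":0}
    - {"tx":-0.28,"ty":0.05,"tz":1,"wx":0,"wy":0,"wz":0}
    - {"tx":-0.28,"ty":0.05,"tz":1,"wx":0,"wy":0,"wz":0}
    - {"tx":0,"ty":0,"tz":1,"wx":0,"wy":0,"wz":0}
    - {"tx":0,"ty":0,"tz":1,"wx":0,"wy":0,"wz":0}
    - {"tx":0,"ty":0,"tz":1,"wx":0,"wy":0,"wz":0}
    - {"tx":0,"ty":0,"tz":0.5,"wx":0,"wy":0,"wz":0}
    - {"tx":0,"ty":0,"tz":0,"wx":0,"wy":0,"wz":0}
    - {"tx":0,"ty":0,"tz":0,"wx":0,"wy":0,"wz":0}

```text
time_s: 11.25
ee_pos: [592.5, -184.8, 108.6]
ee_rot: [180.0, 29.2, -177.2]
force: [-0.1, -0.7, -0.3]
gripper_width: 0.4
gripper_force: 0.0
```

```bash
python3 pic.py kp chk4;  python3 go.py 603.9 -187.2 85.1 3.5 30 1
```

```text
[ 592.5 -185.1  109.3] [ 1.1 -0.2 -0.8] 11.35
1 rows t(cm) [ 0.197 -0.265  2.667] |t| 2.69 w [-0.0064 -0.0128 -0.0108] F [ 1.1 -0.2 -0.8] time 11.35
```

View pics/chk4.png

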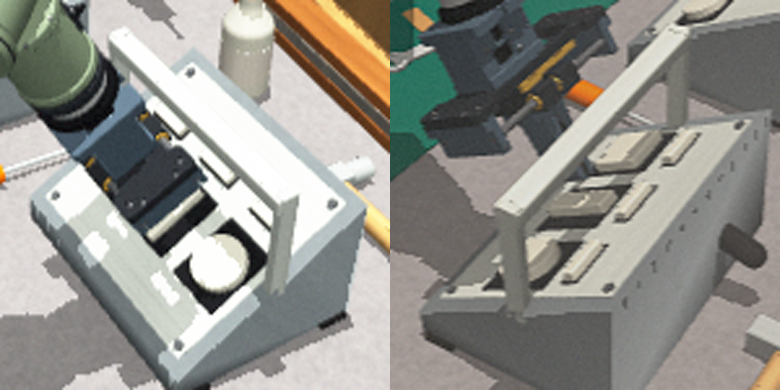

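>>> move_arm:
  plan:
    - {"tx":0.1,"ty":-0.15,"tz":0.8,"wx":0,"wy":0,"wz":0}
    - {"tx":0.1,"ty":-0.15,"tz":0.8,"wx":0,"wy":0,"wz":0}
    - {"tx":0,"ty":0,"tz":0.3,"wx":0,"wy":0,"wz":0}
    - {"tx":0,"ty":0,"tz":0.3,"wx":0,"wy":0,"wz":0}
    - {"tx":0,"ty":0,"tz":0,"wx":0,"wy":0,"wz":0}
    - {"tx":0,"ty":0,"tz":0,"wx":0,"wy":0,"wz":0}

```text
time_s: 11.85
ee_pos: [603.4, -185.8, 91.5]
ee_rot: [-179.8, 28.8, -177.4]
force: [-2.2, -1.0, 1.4]
gripper_width: 0.4
gripper_force: 0.7
```

>>> move_arm:
  plan:
    - {"tx":0,"ty":0,"tz":0.3,"wx":0,"wy":0,"wz":0}
    - {"tx":0,"ty":0,"tz":0.3,"wx":0,"wy":0,"wz":0}
    - {"tx":0,"ty":0,"tz":0,"wx":0,"wy":0,"wz":0}
    - {"tx":0,"ty":0,"tz":0,"wx":0,"wy":0,"wz":0}
    - {"tx":0,"ty":0,"tz":0,"wx":0,"wy":0,"wz":0}

```text
time_s: 12.27
ee_pos: [606.6, -185.3, 87.0]
ee_rot: [-179.8, 28.7, -177.4]
force: [-3.3, -1.0, 2.9]
gripper_width: 0.5
gripper_force: 1.6
```

>>> move_arm:
  plan:
    - {"tx":0,"ty":0,"tz":0.2,"wx":0,"wy":0,"wz":0}
    - {"tx":0,"ty":0,"tz":0.2,"wx":0,"wy":0,"wz":0}
    - {"tx":0,"ty":0,"tz":0,"wx":0,"wy":0,"wz":0}
    - {"tx":0,"ty":0,"tz":0,"wx":0,"wy":0,"wz":0}

```text
time_s: 12.6
ee_pos: [607.7, -185.1, 85.6]
ee_rot: [-179.7, 28.7, -177.4]
force: [-18.6, -1.8, 17.3]
gripper_width: 0.3
gripper_force: 12.2
```

>>> move_arm:
  plan:
    - {"tx":0,"ty":0,"tz":0.2,"wx":0,"wy":0,"wz":0}
    - {"tx":0,"ty":0,"tz":0,"wx":0,"wy":0,"wz":0}
    - {"tx":0,"ty":0,"tz":0,"wx":0,"wy":0,"wz":0}
    - {"tx":0,"ty":0,"tz":0,"wx":0,"wy":0,"wz":0}

```text
time_s: 12.93
ee_pos: [608.0, -185.1, 85.3]
ee_rot: [-179.7, 28.7, -177.4]
force: [-29.3, -3.3, 28.9]
gripper_width: 0.3
gripper_force: 19.8
```

>>> move_arm:
  plan:
    - {"tx":0,"ty":0,"tz":-0.5,"wx":0,"wy":0,"wz":0}
    - {"tx":0,"ty":0,"tz":-1,"wx":0,"wy":0,"wz":0}
    - {"tx":0,"ty":0,"tz":-1,"wx":0,"wy":0,"wz":0}
    - {"tx":0,"ty":0,"tz":-1,"wx":0,"wy":0,"wz":0}
    - {"tx":0,"ty":0,"tz":0,"wx":0,"wy":0,"wz":0}
    - {"tx":0,"ty":2,"tz":0,"wx":0,"wy":0,"wz":0}
    - {"tx":0,"ty":2,"tz":0,"wx":0,"wy":0,"wz":0}
    - {"tx":0,"ty":2,"tz":0,"wx":0,"wy":0,"wz":0}
    - {"tx":0,"ty":2,"tz":0,"wx":0,"wy":0,"wz":0}
    - {"tx":0,"ty":0,"tz":0,"wx":0,"wy":0,"wz":0}
    - {"tx":0,"ty":0,"tz":0,"wx":0,"wy":0,"wz":0}

```text
time_s: 13.85
ee_pos: [590.1, -104.6, 112.8]
ee_rot: [-179.7, 28.6, -177.3]
force: [0.3, -0.6, 0.5]
gripper_width: 0.3
gripper_force: 0.0
```

```bash
python3 go.py 593.5 -106 106 3.3 30 1; python3 go.py 599 -106.3 91.5 3.3 30 1
```

```text
1 rows t(cm) [ 0.037 -0.153  0.755] |t| 0.77 w [-0.0101 -0.0239 -0.0093] F [ 0.3 -0.6  0.5] time 13.85
1 rows t(cm) [ 0.251 -0.201  2.29 ] |t| 2.31 w [-0.0101 -0.0239 -0.0093] F [ 0.3 -0.6  0.5] time 13.85
```

>>> move_arm:
  plan:
    - {"tx":0.1,"ty":-0.1,"tz":0.9,"wx":-0.01,"wy":-0.024,"wz":-0.009}
    - {"tx":0.1,"ty":-0.1,"tz":0.9,"wx":0,"wy":0,"wz":0}
    - {"tx":0,"ty":0,"tz":0.3,"wx":0,"wy":0,"wz":0}
    - {"tx":0,"ty":0,"tz":0.3,"wx":0,"wy":0,"wz":0}
    - {"tx":0,"ty":0,"tz":0.3,"wx":0,"wy":0,"wz":0}
    - {"tx":0,"ty":0,"tz":0,"wx":0,"wy":0,"wz":0}
    - {"tx":0,"ty":0,"tz":0,"wx":0,"wy":0,"wz":0}

```text
time_s: 14.43
ee_pos: [601.7, -107.3, 88.6]
ee_rot: [-180.0, 30.0, -176.9]
force: [-3.0, -0.5, 2.1]
gripper_width: 0.6
gripper_force: 1.5
```

>>> move_arm:
  plan:
    - {"tx":0,"ty":0,"tz":0.2,"wx":0,"wy":0,"wz":0}
    - {"tx":0,"ty":0,"tz":0.2,"wx":0,"wy":0,"wz":0}
    - {"tx":0,"ty":0,"tz":0,"wx":0,"wy":0,"wz":0}
    - {"tx":0,"ty":0,"tz":0,"wx":0,"wy":0,"wz":0}
    - {"tx":0,"ty":0,"tz":0,"wx":0,"wy":0,"wz":0}

```text
time_s: 14.85
ee_pos: [603.0, -107.0, 86.8]
ee_rot: [-180.0, 30.1, -176.8]
force: [-15.4, -3.0, 16.6]
gripper_width: 0.6
gripper_force: 11.0
```

>>> move_arm:
  plan:
    - {"tx":0,"ty":0,"tz":0.2,"wx":0,"wy":0,"wz":0}
    - {"tx":0,"ty":0,"tz":0,"wx":0,"wy":0,"wz":0}
    - {"tx":0,"ty":0,"tz":0,"wx":0,"wy":0,"wz":0}
    - {"tx":0,"ty":0,"tz":0,"wx":0,"wy":0,"wz":0}

```text
time_s: 15.18
ee_pos: [603.3, -107.0, 86.4]
ee_rot: [-179.9, 30.2, -176.8]
force: [-26.1, -4.5, 29.9]
gripper_width: 0.6
gripper_force: 20.0
```

>>> move_arm:
  plan:
    - {"tx":0,"ty":0,"tz":-0.5,"wx":0,"wy":0,"wz":0}
    - {"tx":0,"ty":0,"tz":-1,"wx":0,"wy":0,"wz":0}
    - {"tx":0,"ty":0,"tz":-1,"wx":0,"wy":0,"wz":0}
    - {"tx":0,"ty":0,"tz":-1,"wx":0,"wy":0,"wz":0}
    - {"tx":0,"ty":0,"tz":0,"wx":0,"wy":0,"wz":0}
    - {"tx":0,"ty":-2.6,"tz":0,"wx":0,"wy":0,"wz":0}
    - {"tx":0,"ty":-2.6,"tz":0,"wx":0,"wy":0,"wz":0}
    - {"tx":0,"ty":-2.7,"tz":0,"wx":0,"wy":0,"wz":0}
    - {"tx":0,"ty":-2.7,"tz":0,"wx":0,"wy":0,"wz":0}
    - {"tx":0,"ty":-2.7,"tz":0,"wx":0,"wy":0,"wz":0}
    - {"tx":0,"ty":-2.7,"tz":0,"wx":0,"wy":0,"wz":0}
    - {"tx":0,"ty":0,"tz":0,"wx":0,"wy":0,"wz":0}

```text
time_s: 16.18
ee_pos: [606.6, -264.1, 126.5]
ee_rot: [-179.0, 28.5, -177.7]
force: [0.4, 0.1, -0.5]
gripper_width: 0.2
gripper_force: 0.0
```

```bash
python3 go.py 607 -266.6 91.5 3.3 30 1
```

```text
1 rows t(cm) [ 1.641 -0.202  3.098] |t| 3.51 w [-0.0256 -0.0265 -0.0154] F [ 0.4  0.1 -0.5] time 16.1833
```

>>> move_arm:
  plan:
    - {"tx":0.4,"ty":0,"tz":0,"wx":0,"wy":0,"wz":0}
    - {"tx":0,"ty":0,"tz":0,"wx":0,"wy":0,"wz":0}
    - {"tx":0,"ty":0,"tz":0,"wx":0,"wy":0,"wz":0}

```text
time_s: 16.43
ee_pos: [600.4, -257.4, 123.2]
ee_rot: [-179.4, 28.0, -177.7]
force: [-0.5, 0.1, -0.3]
gripper_width: 0.5
gripper_force: 0.0
```

```bash
python3 go.py 607 -266.6 91.5 3.3 30 1
```

```text
1 rows t(cm) [ 0.935 -0.915  3.101] |t| 3.37 w [-0.0196 -0.0344 -0.0149] F [-0.5  0.1 -0.3] time 16.4333
```

>>> move_arm:
  plan:
    - {"tx":0.5,"ty":-0.4,"tz":0.2,"wx":-0.02,"wy":-0.034,"wz":-0.015}
    - {"tx":0.4,"ty":-0.5,"tz":0.2,"wx":0,"wy":0,"wz":0}
    - {"tx":0,"ty":0,"tz":0,"wx":0,"wy":0,"wz":0}
    - {"tx":0,"ty":0,"tz":0,"wx":0,"wy":0,"wz":0}
    - {"tx":0,"ty":0,"tz":0,"wx":0,"wy":0,"wz":0}

```text
time_s: 16.85
ee_pos: [604.6, -259.9, 127.0]
ee_rot: [-179.3, 28.3, -177.6]
force: [-0.1, -0.3, -0.2]
gripper_width: 0.1
gripper_force: 0.0
```

```bash
python3 go.py 607 -266.6 91.5 3.3 30 1
```

```text
1 rows t(cm) [ 1.501 -0.64   3.23 ] |t| 3.62 w [-0.0202 -0.0293 -0.0131] F [-0.1 -0.3 -0.2] time 16.85
```

```bash
python3 -c "
from workcell import env
s=env.state();print(s['qpos'].round(1),s['qvel'].round(1),s['effort'].round(1),s['force'].round(1),s['torque'].round(2),s['ee_pos'])"; python3 pic.py kp chk5
```

```text
[ -31.8   19.9  107.7   29.4   31.4 -146.5] [-0.1 -0.  -0.  -0.1  0.  -0. ] [  0.  -40.1 -20.6   0.8  -1.2  -0. ] [-0.1 -0.3 -0.2] [ 0.03  0.32 -0.  ] [ 604.63945099 -259.87774816  126.98053681]
[ 604.6 -260.   127. ] [-0.4  0.2 -0.1] 16.95
```

View pics/chk5.png

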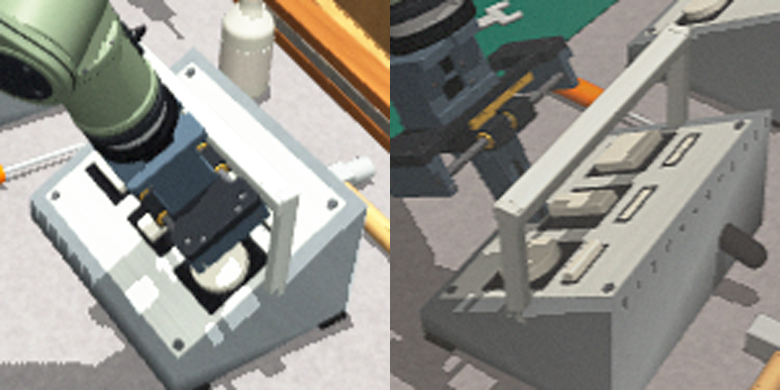

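```bash
python3 go.py 590 -263 117 -4.5 30 4
```

```text
4 rows t(cm) [ 0.44  -0.077  0.042] |t| 0.45 w [ 0.0115 -0.0071  0.0264] F [-0.4  0.2 -0.1] time 16.95
```

>>> move_arm:
  plan:
    - {"tx":0,"ty":0,"tz":0,"wx":0.01,"wy":0,"wz":0.026}
    - {"tx":0,"ty":0,"tz":0,"wx":0.01,"wy":0,"wz":0.026}
    - {"tx":0.4,"ty":-0.1,"tz":0.1,"wx":0.01,"wy":-0.007,"wz":0.026}
    - {"tx":0.4,"ty":-0.1,"tz":0.1,"wx":0.01,"wy":-0.007,"wz":0.026}
    - {"tx":0.4,"ty":-0.1,"tz":0,"wx":0,"wy":-0.007,"wz":0}
    - {"tx":0.4,"ty":0,"tz":0,"wx":0,"wy":0,"wz":0}
    - {"tx":0,"ty":0,"tz":0,"wx":0,"wy":0,"wz":0}
    - {"tx":0,"ty":0,"tz":0,"wx":0,"wy":0,"wz":0}

```text
time_s: 17.62
ee_pos: [591.2, -262.4, 117.3]
ee_rot: [179.8, 29.5, 175.6]
force: [0.1, 1.1, 0.1]
gripper_width: 0.4
gripper_force: 0.0
```

```bash
python3 go.py 604.5 -263 91.5 -4.5 30 1;python3 -c "
from workcell import env
s=env.state();print(s['qpos'].round(1),s['ee_pos'],s['ee_rot'])"
```

```text
1 rows t(cm) [0.11  0.033 2.902] |t| 2.9 w [ 0.0048 -0.008   0.0012] F [0.1 1.1 0.1] time 17.6167
[ -31.8   19.1  111.4   31.4   26.3 -143. ] [ 591.15282077 -262.41448122  117.29198079] [179.76458602  29.54017362 175.57956281]
```

>>> move_arm:
  plan:
    - {"tx":0.1,"ty":0,"tz":0.8,"wx":0,"wy":0,"wz":0.01}
    - {"tx":0,"ty":0,"tz":0.8,"wx":0,"wy":0,"wz":0.01}
    - {"tx":0,"ty":0,"tz":0.7,"wx":0,"wy":0,"wz":0.01}
    - {"tx":0,"ty":0,"tz":0,"wx":0,"wy":0,"wz":0}
    - {"tx":0,"ty":0,"tz":0,"wx":0,"wy":0,"wz":0}

```text
time_s: 18.03
ee_pos: [602.0, -262.8, 96.0]
ee_rot: [178.8, 29.5, 173.7]
force: [-0.0, 0.7, 0.7]
gripper_width: 0.3
gripper_force: 0.0
```

```bash
python3 go.py 604.5 -263 91.5 -6 30 1;python3 -c "
from workcell import env
s=env.state();print(s['qpos'].round(1),s['ee_pos'],s['ee_rot'])"
```

```text
1 rows t(cm) [ 0.005 -0.005  0.512] |t| 0.51 w [ 0.0185 -0.0093 -0.0053] F [-0.   0.7  0.7] time 18.0333
[ -31.2   21.5  111.5   33.8   24.  -143.5] [ 602.0351659  -262.78772882   95.98776803] [178.76598234  29.46124154 173.65478378]
```

Margin stable; press home.

>>> move_arm:
  plan:
    - {"tx":0,"ty":0,"tz":0.3,"wx":0,"wy":0,"wz":0}
    - {"tx":0,"ty":0,"tz":0.3,"wx":0,"wy":0,"wz":0}
    - {"tx":0,"ty":0,"tz":0.3,"wx":0,"wy":0,"wz":0}
    - {"tx":0,"ty":0,"tz":0,"wx":0,"wy":0,"wz":0}
    - {"tx":0,"ty":0,"tz":0,"wx":0,"wy":0,"wz":0}

```text
time_s: 18.45
ee_pos: [606.6, -263.4, 89.3]
ee_rot: [178.8, 29.6, 173.7]
force: [-0.8, 0.4, 1.3]
gripper_width: 0.6
gripper_force: 0.7
```

>>> move_arm:
  plan:
    - {"tx":0,"ty":0,"tz":0.2,"wx":0,"wy":0,"wz":0}
    - {"tx":0,"ty":0,"tz":0.2,"wx":0,"wy":0,"wz":0}
    - {"tx":0,"ty":0,"tz":0,"wx":0,"wy":0,"wz":0}
    - {"tx":0,"ty":0,"tz":0,"wx":0,"wy":0,"wz":0}
    - {"tx":0,"ty":0,"tz":0,"wx":0,"wy":0,"wz":0}

```text
time_s: 18.87
ee_pos: [608.5, -263.3, 85.9]
ee_rot: [178.8, 29.6, 173.7]
force: [-1.4, 2.6, 2.6]
gripper_width: 0.7
gripper_force: 1.4
```

>>> move_arm:
  plan:
    - {"tx":0,"ty":0,"tz":0.2,"wx":0,"wy":0,"wz":0}
    - {"tx":0,"ty":0,"tz":0.2,"wx":0,"wy":0,"wz":0}
    - {"tx":0,"ty":0,"tz":0,"wx":0,"wy":0,"wz":0}
    - {"tx":0,"ty":0,"tz":0,"wx":0,"wy":0,"wz":0}
    - {"tx":0,"ty":0,"tz":0,"wx":0,"wy":0,"wz":0}

```text
time_s: 19.28
ee_pos: [609.9, -263.3, 83.5]
ee_rot: [178.8, 29.6, 173.7]
force: [-9.4, 3.7, 13.5]
gripper_width: 0.4
gripper_force: 8.3
```

>>> move_arm:
  plan:
    - {"tx":0,"ty":0,"tz":0.2,"wx":0,"wy":0,"wz":0}
    - {"tx":0,"ty":0,"tz":0,"wx":0,"wy":0,"wz":0}
    - {"tx":0,"ty":0,"tz":0,"wx":0,"wy":0,"wz":0}
    - {"tx":0,"ty":0,"tz":0,"wx":0,"wy":0,"wz":0}

```text
time_s: 19.62
ee_pos: [610.1, -263.3, 83.2]
ee_rot: [178.8, 29.6, 173.7]
force: [-19.7, 4.3, 25.5]
gripper_width: 0.5
gripper_force: 15.8
```

>>> move_arm:
  plan:
    - {"tx":0,"ty":0,"tz":-0.5,"wx":0,"wy":0,"wz":0}
    - {"tx":0,"ty":0,"tz":-1,"wx":0,"wy":0,"wz":0}
    - {"tx":0,"ty":0,"tz":-1.5,"wx":0,"wy":0,"wz":0}
    - {"tx":0,"ty":0,"tz":-2,"wx":0,"wy":0,"wz":0}
    - {"tx":0,"ty":0,"tz":-2,"wx":0,"wy":0,"wz":0}
    - {"tx":0,"ty":0,"tz":-2,"wx":0,"wy":0,"wz":0}
    - {"tx":0,"ty":0,"tz":-1.5,"wx":0,"wy":0,"wz":0}
    - {"tx":0,"ty":0,"tz":0,"wx":0,"wy":0,"wz":0}
    - {"tx":0,"ty":0,"tz":0,"wx":0,"wy":0,"wz":0}
    - {"tx":0,"ty":0,"tz":0,"wx":0,"wy":0,"wz":0}

```text
time_s: 20.45
ee_pos: [559.4, -260.1, 170.8]
ee_rot: [178.8, 29.5, 173.6]
force: [0.4, -0.4, 0.4]
gripper_width: 0.3
gripper_force: 0.0
```

```bash
python3 - <<'E'
# numeric check: chamfer of round flag vs the two driven-in flags, scene view; compare with first frame
import cv2, numpy as np
from workcell import grab_frame, env
a=cv2.imread("pics/scene0.png").astype(int); b=grab_frame("scene")["color"][:,:,::-1].astype(int)
cv2.imwrite("pics/end.png",b)
d=np.abs(a-b).sum(2)
for n,(u,v) in {"sq":(285,287),"bar":(237,345),"round":(184,410)}.items():
    x,y=int(208+u/2.75),int(172+v/2.75); print(n,d[y-8:y+9,x-8:x+9].mean().round(1)); print(b[y-7:y+8:2,x-8:x+9:2].mean(2).round().astype(int))
x,y=int(208+450/2.75),int(172+37/2.75); print("lever diff",d[y-10:y+10,x-8:x+8].mean())
s=env.state(); print(s["force"],s["ee_pos"])
E
```

```text
sq 41.0
[[136  97 110 109 174 193 194 193 191]
 [140  89  77  50 181 195 129 115 132]
 [138  72  58 172 198  90 214  79 199]
 [ 80  59 164 194  99 211 107 175 192]
 [ 61 165 192 133 198 113 172 191 194]
 [132 195 147 179 161 167 192 193 187]
 [195 173 173 187  95 196 192 186 189]
 [197  45  48 103 197 190 189 189 190]]
bar 46.5
[[130 135 135 103 179 193 196 200 196]
 [ 54  62  58 130 196 150  71  94 127]
 [104  58 102 195 172 173 215 102 197]
 [135  74 199 200 133 212  93 196 193]
 [ 87 193 199  99 211 109 183 193 189]
 [186 199  87 207 146 173 196 191 190]
 [193  98 193 164 167 193 188 192 191]
 [134  71  78 127 196 192 193 191 192]]
round 53.0
[[ 60  60  61  51 182 197  99  49  52]
 [ 66  59  54 179 197 131 193 192 128]
 [ 62  53 170 198 150 176 214 102 197]
 [ 56 135 195 149 170 212  97 198 190]
 [ 99 200 172 128 170  83 185 194 189]
 [200 197  95 207 139 176 193 190 195]
 [196  87 207 166 167 191 191 194 195]
 [101  46  47 128 195 188 192 195 195]]
lever diff 11.64375
[-0.30041362 -0.82337356 -1.08165663] [ 559.4071278  -259.95211838  170.35862657][ WARN:0@1.465] global loadsave.cpp:1063 imwrite_ Unsupported depth image for selected encoder is fallbacked to CV_8U.
```

```bash
python3 -c "
from workcell import env
print(env.job_done())"
```

```text
the job is handed in; nothing more can be done
None
```

I handed the job in at about 20 s: the safety switch tripped and its lever was lifted back up, then I pressed the bar, square and round keys home in that order; camera checks showed all three tabs in and the lever up, but the hand-in returned no verdict.

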